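# Open the rolling mill's gearbox filler

## Task

The gearbox of the bench rolling mill is due for oil: unscrew its filler cap, the big ribbed black one on the deck (not the small domed breather), by turning it counter-clockwise with fresh grips as needed, and lift it off. Set the cap down upright, open side down, near the middle of the round wooden block, without dropping it, and let go.

Things in the scene. Friction and masses are not known exactly. Their poses are not given: they have to be found in the camera images.
- cap_center (a point): Filler cap, loose: black ribbed plastic cylinder, 54 mm across, 40 mm high, 0.11 kg. Point at its centre, 20 mm above its lower rim; z up along its axis; x, y turn with it. Grip the solid upper 22 mm, across any diameter; below is a hollow skirt. After 130 degrees (2.3 rad) of turn from home the thread lets go and it lifts straight off; turning further does no harm; pulling sooner does not free it.
- neck_seat (a point): Filler neck, steel, fixed on the grey gearbox's deck (90 mm above the bench). Point on its axis, on top of its 54 mm wide, 10 mm high collar, where the cap's rim rests when home; z up. Threaded stub 16 mm tall above it. Easy right-hand thread: counter-clockwise from above raises the cap 21 mm per full turn (4 mm per 70 degrees); let go part-way, it stays put.
- breather_top (a point): Breather, not the cap: small black dome, 30 mm across, standing 31 mm above the gearbox deck, fixed, 100 mm from the filler neck's axis on one side or the other. Point at the top of the dome; z up.
- stump_top (a point): Round block of end-grain wood, 152 mm across, 40 mm high, fixed on the bench. Point at the centre of its flat top; z up.
Mind the look-alikes: they are no part of the job. Leave any green look-alike of the part that bears cap_center alone. Leave any purple look-alike of the part that bears stump_top alone.

How it is judged:
On the way:
1. the cap is unscrewed and lifted clear of its neck, still upright (z of cap_center in the frame of neck_seat above 0.045 m and angle between cap_center's own z axis and vertical below 0.4 rad), for 0.1 s.
At the end, for the whole second after the job is handed in: The cap stands upright (within 10 degrees), open side down, flat on the round wooden block, its axis within 45 mm of the block's centre, at rest and released (horizontal distance between cap_center and stump_top below 0.045 m and z of cap_center in the frame of stump_top between 0.015 and 0.025 m and angle between cap_center's own z axis and vertical below 0.17 rad and linear speed of cap below 0.02 m/s); the robot touches nothing.
It fails at once if the cap is dropped: let go in the air, off the neck and more than 30 mm above the block (horizontal distance between cap_center and neck_seat above 0.045 m and z of cap_center in the frame of stump_top above 0.05 m and contact force between cap and the fingers below 0.01 N).
It also fails if it takes over 58 s, if anything falls off the work surface, if the arm or the gripper's body presses on something with over 40 N, if the wrist force passes 120 N, or if a joint passes its speed limit or range.

## Robot

A 7-joint arm with a two-finger parallel gripper is mounted at the origin on the work surface. World frame = base frame: x ahead of the robot, y to its left, z up, the work surface at z = 0. Lengths are in m, angles in rad, forces in N, time in s.
With the tool pointing down it reaches from about 0.4 to 0.875 m from the base axis. Payload 19.3 kg.
Tool frame: the origin (TCP) lies midway between the tips of the shut fingers; the grasp point (between the pads) lies 19 mm behind it (ctrl.grip_point_offset is the distance from the TCP to the grasp point, in m); z points along the fingers, y is the line along which they close (so a half turn about z gives the same grasp; the last joint's range is limited). The gripper opens to 85 mm and grips with 20 to 120 N. Pads are 22 mm wide; open, the fingers measure 114 mm over their backs; the gripper's body (76 mm by 85 mm) begins 54 mm behind the grasp point. The pads swing forward as they close: fully open they stand 13 mm farther back than shut.
Start: joints at [1.137, 0.521, -0.036, 1.599, 0.021, 1.021, -0.113], TCP at [0.222, -0.584, 0.231] pointing down, gripper open.
Joint ranges: [-2.91, 2.91], [-0.3, 2.13], [-1.5, 1.42], [0.17, 2.43], [-1.26, 4.41], [0.16, 1.93], [-2.52, 2.52]. Speed limits (rad/s): [1.89, 1.89, 2.39, 2.39, 3.01, 3.01, 3.01].

## Interface

Orientations are given as a unit quaternion [x, y, z, w].
In Python, from rig import ctrl gives the robot as it stands. The module is installed in compiled form; this text tells all that it offers. Calls block until the motion is done:
- ctrl.move_to(position, orientation): joint-space move of the TCP to a pose.
- ctrl.servo_line(position, rate=0.15, attitude=None, guard=None): straight line of the TCP; attitude=None keeps the orientation; rate is the mean speed in m/s. With guard (N) it stops when the force on the tool has changed by that much, and returns True; else False.
- ctrl.goto_joints(angles): joint-space move.
- ctrl.gripper_open() and ctrl.close(): open the fingers fully, or close them until they stop; the grip force is fixed at half the most.
- ctrl.pause(seconds).
- ctrl.inverse_kinematics(position, orientation): joint angles nearest the present ones, or None.
- ctrl.get_state(): the state.
- ctrl.camera(name): name is "scene" or "top" or "wrist"; returns the picture (384x512x3 uint8, red, green, blue); there is no depth.
- ctrl.camera_model(name): a dict with "fx", "fy", "cx", "cy" (pixels), "k1" (the pictures are not rectified: a ray, as slopes to the right and down, at radius r is drawn at 1 + k1 r^2 times it, then the intrinsics apply), "world_from_camera" (4x4, takes a point from camera to world coordinates). Camera axes: x right, y up, looking along -z (the intrinsics and any distortion apply to the point x, -y, -z); pixel columns grow to the right and rows downward; lengths in m; the calibration is good to about 2 mm. A picture is of the moment at which its call begins: read the wrist's pose just before it. camera_model takes no time and is no camera call; for the wrist camera it gives the pose at the moment of the call.
A pose or a line that the arm cannot do raises ctrl.Unreachable and nothing moves.
- ctrl.job_done(): hands the job in; it is judged then, once.
Trained networks look in the newest picture that a camera, given by its name, has taken for a name from the list of things; names that differ only in an ending like _2 or _b are one class to them, and where a whole thing is asked for, a point or a joint stands for the part that bears it (a point fixed in the world has none). Each returns a list of dicts, best first, with "confidence" (0 to 1); they miss things now and then, are a little off and sometimes report something else, mostly with a low value. They report only what shows in the picture. A call takes as long as a camera call. They do not tell look-alikes from the thing itself.
- ctrl.outline_of(query, camera): "pixels" (384x512 bool, what is visible of it) and "position" ([row, column] in pixels, amid what is visible of it).
The state is a dict: "clock": time; "joints": joint angles; "joint_vel": joint speeds; "tau": joint torques, N m; "eef_pos": TCP position; "tool_rot": TCP orientation; "contact_force": force on the tool from outside, world axes, zero at the start; "moment": the same for the moment, N m; "opening": finger opening in m; "gripper_force": force on a finger pad.
Only numpy, scipy, OpenCV 4.12 (cv2) and the standard library are available. Lean on these libraries where they do the work, as an engineer would, in place of code of your own. Each camera call takes 0.05 s, during which the arm holds its last target. There are 200 camera calls.

## Working session

There is one attempt and no reset: what is moved stays moved. The work goes in short steps, each a Python script; the robot and the scene stay as the last script left them, time stands still between calls to the robot, and variables do not carry over. Pictures are saved under pics/ and viewed, at most 10 in all, crops included, and the job is handed in when it is done.

```bash
mkdir -p pics; cat > h.py <<'E'
import numpy as np, cv2
from rig import ctrl
def ray(cam,rc,m=None):
    m=m or ctrl.camera_model(cam)
    d=np.array([(rc[1]-m['cx'])/m['fx'],(rc[0]-m['cy'])/m['fy']])
    u=d.copy()
    for _ in range(20): u=d/(1+m['k1']*(u@u))
    T=np.array(m['world_from_camera'])
    return T[:3,3], T[:3,:3]@np.array([u[0],-u[1],-1.])
def at_z(cam,rc,z,m=None):
    o,v=ray(cam,rc,m); return o+v*(z-o[2])/v[2]
def save(n,im): cv2.imwrite('pics/'+n,im[:,:,::-1])
E
python3 - <<'E'
from h import *
ims=[]
H={'cap_center':.12,'breather_top':.121,'stump_top':.04,'neck_seat':.1}
for c in('scene','top'):
    im=ctrl.camera(c); save(c+'1.png',im)
    for q,z in H.items():
        for r in ctrl.outline_of(q,c)[:4]:
            print(c,q,round(r['confidence'],2),np.round(r['position']),r['pixels'].sum(),at_z(c,r['position'],z).round(3))
print(ctrl.get_state()['clock'])
E
```

```text
scene cap_center 0.92 [261. 295.] 1312 [0.584 0.187 0.12 ]
scene cap_center 0.69 [367. 204.] 1330 [0.773 0.251 0.12 ]
scene breather_top 0.83 [227. 273.] 261 [0.566 0.108 0.121]
scene stump_top 0.76 [165. 286.] 2017 [ 0.34  -0.136  0.04 ]
scene stump_top 0.59 [172. 195.] 2084 [ 0.544 -0.247  0.04 ]
scene neck_seat 0.61 [287. 287.] 89 [0.613 0.206 0.1  ]
top cap_center 0.64 [165. 180.] 445 [0.586 0.188 0.12 ]
top stump_top 0.93 [198. 356.] 2573 [ 0.518 -0.276  0.04 ]
top stump_top 0.57 [273. 319.] 2707 [ 0.318 -0.176  0.04 ]
0.5
```

View pics/scene1.png

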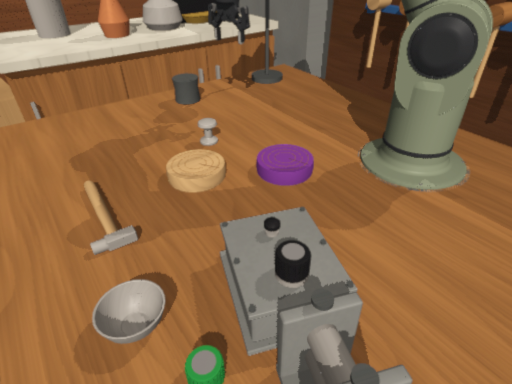

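View pics/top1.png

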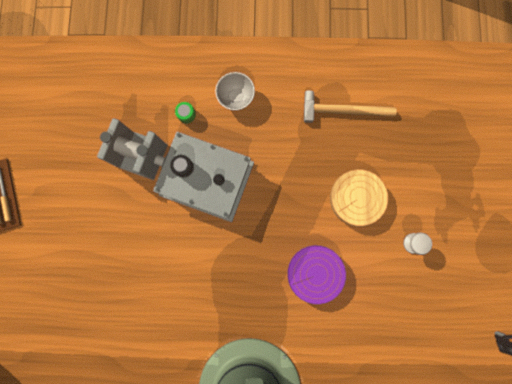

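The scene shows the black cap on the gearbox at scene (261,295) and top (165,180). The breather is beside it, and the tall roll stand is on the other side. The wooden block is at top (198,356). The purple one at (273,319) and the green cap at (110,185) are decoys. Next I move above the cap and check with the wrist camera.

```bash
cat >> h.py <<'E'
from scipy.spatial.transform import Rotation as R
def q(adeg):
    a=np.radians(adeg); y=np.array([np.cos(a),np.sin(a),0]); z=np.array([0,0,-1.]); x=np.cross(y,z)
    return R.from_matrix(np.c_[x,y,z]).as_quat()
E
python3 - <<'E'
from h import *
for a in (-80,-60,-40,-20,0,20,40,100,120,140,160,180,200):
    s=ctrl.inverse_kinematics([.585,.187,.11],q(a)); print(a, None if s is None else np.round(s,2))
try: ctrl.move_to([.585,.187,.36],q(-20))
except ctrl.Unreachable: print('unr'); ctrl.move_to([.585,.187,.36],q(160))
m=ctrl.camera_model('wrist'); im=ctrl.camera('wrist'); save('w1.png',im)
print(np.round(m['world_from_camera'],3))
for n,z in {'cap_center':.14,'breather_top':.121}.items():
    for r in ctrl.outline_of(n,'wrist')[:3]: print(n,round(r['confidence'],2),np.round(r['position']),r['pixels'].sum(),at_z('wrist',r['position'],z,m).round(4))
s=ctrl.get_state();print(s['clock'],np.round(s['joints'],2),s['eef_pos'])
E
```

```text
-80 [-0.15  0.67 -0.37  1.71  0.32  0.82 -2.07]
-60 [-0.08  0.69 -0.48  1.71  0.41  0.84 -1.79]
-40 [-0.03  0.71 -0.56  1.71  0.47  0.87 -1.49]
-20 [-0.01  0.72 -0.6   1.71  0.5   0.88 -1.17]
0 [ 0.02  0.73 -0.64  1.7   0.53  0.89 -0.84]
20 [ 0.04  0.73 -0.67  1.7   0.56  0.9  -0.51]
40 [ 0.06  0.75 -0.71  1.7   0.59  0.92 -0.19]
100 [ 0.14  0.8  -0.86  1.7   0.71  0.99  0.77]
120 [ 0.25  0.9  -1.07  1.69  0.87  1.11  1.  ]
140 [ 0.33  1.02 -1.28  1.69  1.03  1.26  1.26]
160 [ 0.33  1.02 -1.28  1.69  1.03  1.26  1.61]
180 [ 0.33  1.02 -1.28  1.69  1.03  1.26  1.96]
200 [-0.94  0.85  0.86  1.76 -0.8   0.92 -2.52]
[[ 0.939  0.324  0.114  0.612]
 [-0.343  0.888  0.306  0.264]
 [-0.002 -0.327  0.945  0.503]
 [ 0.     0.     0.     1.   ]]
cap_center 0.71 [158. 254.] 1493 [0.5814 0.1859 0.14  ]
cap_center 0.66 [ 93. 354.] 1266 [0.7178 0.2181 0.14  ]
breather_top 0.61 [221. 257.] 397 [0.552  0.0953 0.121 ]
3.675 [ 0.17  0.53 -0.91  1.42  0.42  1.39 -1.1 ] [0.58513267 0.1865638  0.35991294]
```

View pics/w1.png

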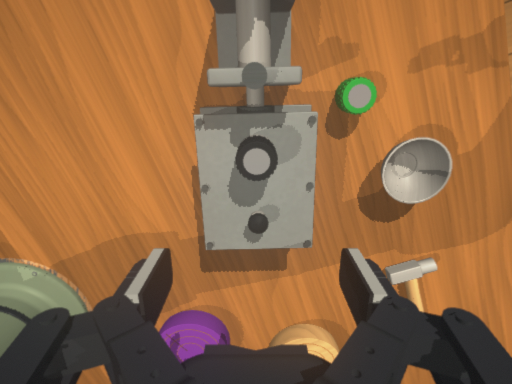

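```bash
python3 - <<'E'
from h import *
def tri(d):
    A=np.zeros((3,3));b=np.zeros(3);L=[]
    for c,p in d.items():
        o,v=ray(c,p);v/=np.linalg.norm(v);P=np.eye(3)-np.outer(v,v);A+=P;b+=P@o;L.append((o,P))
    x=np.linalg.solve(A,b);print(x.round(4),[round(float(np.linalg.norm(P@(x-o))),4) for o,P in L]);return x
def disc(cam,f,p):  # light disc on black cap
    im=cv2.imread('pics/'+f)[:,:,::-1];g=im.mean(2)
    n,l,st,ce=cv2.connectedComponentsWithStats((g>85).astype(np.uint8),connectivity=4)
    k=l[p];print(cam,st[k],ce[k]);return ce[k][::-1]
w=disc('wrist','w1.png',(161,258));s=disc('scene','scene1.png',(253,293));t=disc('top','top1.png',(165,181))
for c,p in(('wrist',w),('scene',s),('top',t)):print(c,at_z(c,p,.14).round(4))
print('knob');tri({'wrist':(75,254),'scene':(298,322),'top':(142,152)})
print('bar ends at z');tri({'wrist':(76,300),'scene':(290,352)})
for z in(.12,.16,.2):print(z,[at_z('wrist',p,z).round(3) for p in((108,255),(85,255),(84,300),(84,210))])
import cv2
a=cv2.imread('pics/top1.png')[90:250,80:280];b=cv2.imread('pics/scene1.png')[200:384,200:420]
a=cv2.resize(a,(400,320),interpolation=2);b=cv2.resize(b,(383,320),interpolation=2)
cv2.imwrite('pics/crop.png',np.hstack([a,b]))
E
```

```text
wrist [243 148  28  27 597] [256.15410385 161.00837521]
scene [282 243  23  17 313] [292.76996805 251.08306709]
top [173 157  15  15 165] [179.81212121 164.18181818]
wrist [0.5823 0.1819 0.14  ]
scene [0.587 0.184 0.14 ]
top [0.5842 0.1847 0.14  ]
knob
[0.6228 0.2695 0.1507] [0.0114, 0.0091, 0.0204]
bar ends at z
[0.6368 0.2891 0.2162] [0.0334, 0.0334]
0.12 [array([0.603, 0.242, 0.12 ]), array([0.612, 0.267, 0.12 ]), array([0.664, 0.249, 0.12 ]), array([0.561, 0.287, 0.12 ])]
0.16 [array([0.604, 0.244, 0.16 ]), array([0.612, 0.267, 0.16 ]), array([0.658, 0.251, 0.16 ]), array([0.566, 0.285, 0.16 ])]
0.2 [array([0.605, 0.246, 0.2  ]), array([0.612, 0.267, 0.2  ]), array([0.653, 0.253, 0.2  ]), array([0.571, 0.282, 0.2  ])]
```

View pics/crop.png

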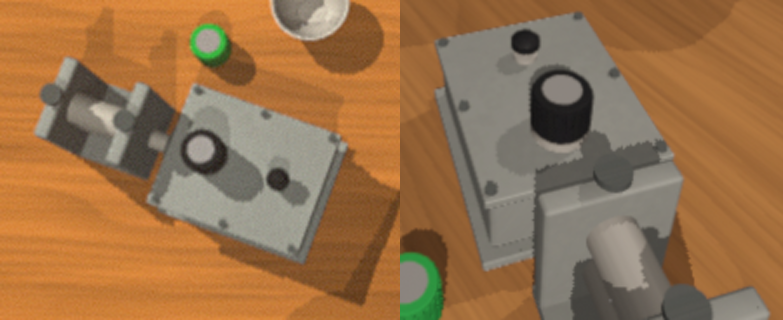

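```bash
python3 - <<'E'
from h import *
def tri(d):
    A=np.zeros((3,3));b=np.zeros(3);L=[]
    for c,p in d.items():
        o,v=ray(c,p);v/=np.linalg.norm(v);P=np.eye(3)-np.outer(v,v);A+=P;b+=P@o;L.append((o,P))
    x=np.linalg.solve(A,b);print(x.round(4),[round(float(np.linalg.norm(P@(x-o))),4) for o,P in L]);return x
k=tri({'wrist':(75,254),'scene':(299,322),'top':(150,141)})
c=np.array([.5845,.1837]); u=k[:2]-c; print(np.linalg.norm(u),np.degrees(np.arctan2(u[1],u[0])))
for p in((86,220),(86,290)): x=at_z('wrist',p,k[2]); d=x[:2]-c; print(x, d@u/np.linalg.norm(u))
E
```

```text
[0.6161 0.2785 0.1527] [0.0022, 0.0022, 0.0025]
0.0999863805030699 71.55341520752748
[0.57473331 0.27941819 0.15274619] 0.08770972386703862
[0.64832443 0.25257527 0.15274619] 0.0855317457918168
```

The stand top is at 0.153 m and its near face is 86 mm from the cap axis, so nothing blocks any grip angle. I hover lower at the first grip angle, refine the cap position and test the turning step in the air.

```bash
python3 - <<'E'
from h import *
ctrl.move_to([.5845,.1835,.24],q(-75))
def look(n):
    m=ctrl.camera_model('wrist'); im=ctrl.camera('wrist'); save(n,im)
    r=ctrl.outline_of('cap_center','wrist')
    for x in r[:2]:
        p=x['pixels']; g=(im.mean(2)>85).astype(np.uint8); 
        n_,l,st,ce=cv2.connectedComponentsWithStats(g,connectivity=4)
        print(x['confidence'],x['position'],p.sum())
        for k in range(1,n_):
            a=(l==k); 
            if a.sum()>300: 
              ov=p[a].mean()
              if ov>.5: print('disc',st[k],at_z('wrist',ce[k][::-1],.14,m).round(4))
look('w2.png')
t=ctrl.get_state()['clock']; j0=np.array(ctrl.get_state()['joints'])
ctrl.servo_line([.5845,.1835,.24+.000875],rate=.00125,attitude=q(-60))
s=ctrl.get_state();print(s['clock'],s['clock']-t,np.round(s['joints']-j0,3),np.round(s['joints'],2),s['contact_force'])
look('w3.png')
E
```

```text
0.69 [184.5, 256.0] 3182
disc [ 237  171   40   38 1188] [0.5827 0.1815 0.14  ]
5.1417 0.4417 [ 0.037  0.015 -0.06  -0.002  0.036  0.016  0.229] [ 0.08  0.58 -0.73  1.6   0.41  1.13 -1.8 ] [0.60744848 0.30467393 0.30278071]
0.75 [184.1, 255.2] 3040
disc [ 237  171   40   38 1176] [0.5826 0.1815 0.14  ]
0.71 [19.7, 320.3] 2183
```

View pics/w3.png

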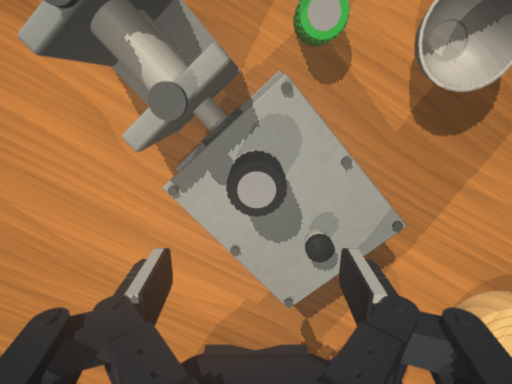

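Wrist camera: cap disc at (190,257), breather at (247,320), and the two views agree. Now I descend, grip and check the side force.

```bash
python3 - <<'E'
from h import *
C=[.5836,.1826]
ctrl.servo_line([*C,.19],rate=.1,attitude=q(-75))
print(ctrl.servo_line([*C,.107],rate=.08,guard=12))
s=ctrl.get_state();f0=np.array(s['contact_force']);print(s['clock'],s['eef_pos'],f0.round(1))
ctrl.close(); s=ctrl.get_state()
print(s['clock'],s['opening'],s['gripper_force'],(np.array(s['contact_force'])-f0).round(1),np.round(s['moment'],2),s['eef_pos'])
save('g1.png',ctrl.camera('scene'))
E
```

```text
False
7.0833 [0.58385647 0.18273487 0.10750956] [ 0.5 -0.4  0.2]
7.4917 0.05285083366747042 61.58896565437317 [-3.6 -0.7  8.3] [-0.24  0.52 -0.02] [0.58378597 0.18259689 0.10764798]
```

View pics/g1.png

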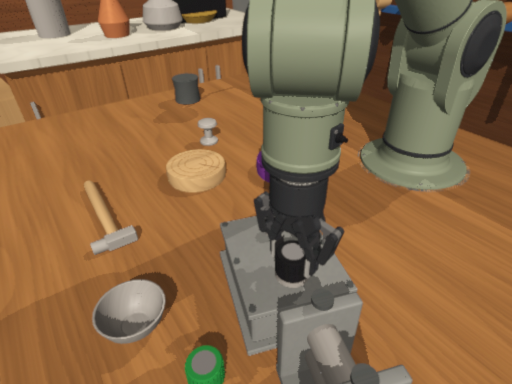

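The cap is gripped across its diameter (opening 53 mm) with low side force. Now I turn it counter-clockwise, rising with the thread.

```bash
python3 - <<'E'
from h import *
p=np.array(ctrl.get_state()['eef_pos']); C=[.5836,.1826]; z0=.1075
for i in range(1,12):
    a=-75+15*i
    ctrl.servo_line([*C,z0+.021*15*i/360],rate=.0015,attitude=q(a))
    s=ctrl.get_state(); f=np.array(s['contact_force'])
    print(a,round(s['clock'],2),f.round(1),np.round(s['moment'],2),round(s['opening'],4),np.round(s['eef_pos'],4))
    if np.linalg.norm(f)>45: print('STOP');break
print(np.round(s['joints'],2))
E
```

```text
-60 8.15 [-0.4  1.  -0.6] [ 0.01 -0.02  0.04] 0.0528 [0.5836 0.1825 0.1083]
-45 8.59 [-0.2 -0.5 -1.3] [ 0.04 -0.06 -0.02] 0.0526 [0.5836 0.1825 0.1092]
-30 9.03 [ 0.8 -0.5 -0.8] [-0.17 -0.05  0.  ] 0.0523 [0.5837 0.1825 0.1101]
-15 9.47 [ 1.2 -3.5 -1.3] [-0.62 -0.27 -0.03] 0.0521 [0.5838 0.1823 0.111 ]
0 9.92 [ 2.3 -4.8 -0.3] [-1.07 -0.55 -0.  ] 0.0525 [0.5839 0.1822 0.1119]
15 10.36 [ 4.8 -4.7 -2. ] [-1.19 -0.9   0.03] 0.0523 [0.5841 0.1822 0.1128]
30 10.8 [ 5.3 -4.6 -1.7] [-1.15 -1.27 -0.07] 0.0524 [0.5843 0.1821 0.1137]
45 11.24 [ 6.7 -4.4 -0.2] [-0.98 -1.61 -0.08] 0.0525 [0.5845 0.1823 0.1146]
60 11.68 [ 8.  -3.  -0.8] [-0.7  -1.79 -0.07] 0.0525 [0.5847 0.1825 0.1156]
75 12.12 [ 8.  -0.8 -1.7] [-0.24 -1.83 -0.04] 0.0529 [0.5846 0.183  0.1165]
90 12.57 [ 7.3  0.2 -0.9] [ 0.26 -1.64  0.01] 0.0524 [0.5844 0.1834 0.1174]
[ 0.31  0.95 -1.19  1.69  0.95  1.19  0.43]
```

Turned 165° with no sign of slip. Now a gentle guarded lift.

```bash
python3 - <<'E'
from h import *
p=np.array(ctrl.get_state()['eef_pos'])
h=ctrl.servo_line(p+[0,0,.02],rate=.04,guard=15)
s=ctrl.get_state();print(h,s['clock'],np.round(s['contact_force'],1),np.round(s['eef_pos'],4),s['opening'])
if not h:
    ctrl.servo_line(p+[0,0,.12],rate=.1); s=ctrl.get_state()
    print(s['clock'],np.round(s['contact_force'],1),np.round(s['eef_pos'],4),s['opening'])
    save('l1.png',ctrl.camera('scene'))
    for r in ctrl.outline_of('stump_top','scene')[:3]: print(r['confidence'],r['position'],r['pixels'].sum())
E
```

```text
False 13.225 [ 0.5 -0.5 -1.8] [0.5843 0.1833 0.1373] 0.05281504059892092
14.375 [ 0.3  1.3 -0.4] [0.5843 0.1832 0.2368] 0.052104408094106755
0.77 [166.5, 265.4] 614
0.62 [171.4, 191.4] 2099
```

View pics/l1.png

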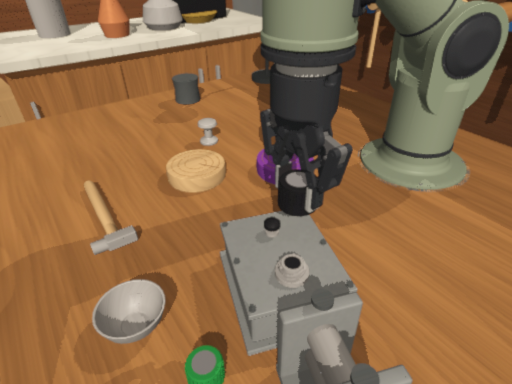

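The cap is off and held upright, the bare neck shows at (268,292), and the wooden block is at (171,196). Carrying it over.

```bash
python3 - <<'E'
from h import *
print(at_z('scene',(164,196),.04).round(4))
S=np.array([.518,-.275])
for a in (0,-20,20,40,60,-40,90):
    try: ctrl.servo_line([*S,.23],rate=.15,attitude=q(a)); break
    except ctrl.Unreachable: print('unr',a)
s=ctrl.get_state();print(a,s['clock'],np.round(s['eef_pos'],4),s['opening'],s['gripper_force'],np.round(s['joints'],2))
ctrl.servo_line([*S,.11],rate=.12)
m=ctrl.camera_model('wrist');save('p1.png',ctrl.camera('wrist'))
for r in ctrl.outline_of('stump_top','wrist')[:3]: print(r['confidence'],r['position'],at_z('wrist',r['position'],.04,m))
save('p2.png',ctrl.camera('scene'))
a=cv2.imread('pics/p1.png');b=cv2.imread('pics/p2.png')
cv2.imwrite('pics/p12.png',cv2.resize(np.hstack([a,b]),(800,300)))
E
```

```text
[ 0.5252 -0.2787  0.04  ]
0 17.7167 [ 0.5181 -0.2747  0.23  ] 0.052832464954072025 63.80796432495117 [ 1.05  0.65 -1.02  1.67  0.59  1.16 -0.12]
0.79 [179.0, 261.1] [ 0.52041243 -0.25769788  0.04      ]
0.56 [76.1, 36.2] [ 0.36822406 -0.18517691  0.04      ]
```

View pics/p12.png

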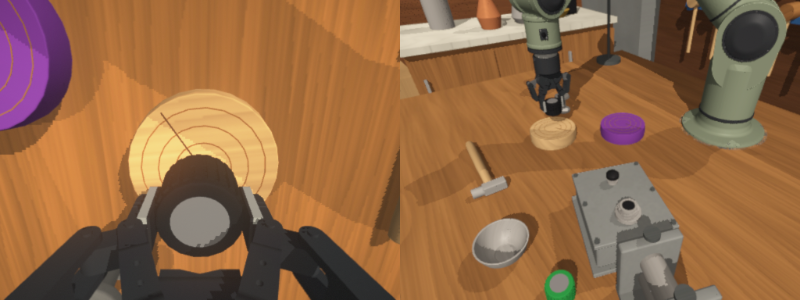

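The cap hangs upright above the wooden block. Lowering with a guard.

```bash
python3 - <<'E'
from h import *
S=[.52,-.276]
ctrl.servo_line([*S,.058],rate=.08)
h=ctrl.servo_line([*S,.040],rate=.012,guard=5)
s=ctrl.get_state();print(h,s['clock'],np.round(s['eef_pos'],4),np.round(s['contact_force'],1))
if h and s['eef_pos'][2]<.054:
    ctrl.gripper_open(); ctrl.pause(.3)
    ctrl.servo_line([*S,.2],rate=.1); ctrl.pause(.2)
    s=ctrl.get_state();print(s['clock'],np.round(s['contact_force'],1))
    m=ctrl.camera_model('wrist');a=ctrl.camera('wrist');save('e1.png',a)
    for r in ctrl.outline_of('cap_center','wrist')[:2]: print(r['confidence'],r['position'],at_z('wrist',r['position'],.065,m).round(3))
    b=ctrl.camera('scene')
    save('e12.png',cv2.resize(np.hstack([a,b]),(800,300)))
E
```

```text
True 20.725 [ 0.52   -0.276   0.0476] [-1.7  0.1 10.1]
23.3333 [-0.4 -1.   0.4]
0.58 [176.5, 252.4] [ 0.514 -0.275  0.065]
```

View pics/e12.png

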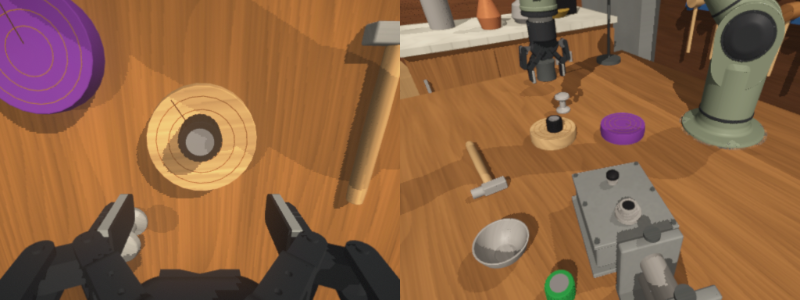

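The cap stands upright in the middle of the wooden block, released, with the gripper clear of it.

```bash
python3 -c "
from rig import ctrl
print(ctrl.job_done())"
```

```text
the job is handed in; nothing more can be done
None
```

I unscrewed the filler cap, lifted it off, stood it upright near the middle of the wooden block, let go, and handed the job in at about 23 s; no verdict came back.

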